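Set the adjustable stop of a glue-up jig and lock it again

TASK

The stop on this glue-up jig has to back up the freshly glued frame. Swing the lock ring's lever right over to slacken it (nobody remembers which way it unscrews: try gently both ways and feel), turn the black knob until the stop plate just touches the side of the frame without shoving the frame along, then swing the lever back until the ring is fully tight again and let go. Move the plate only with its knob, and leave the glue bottle, the spray can and the screwdriver where they are.

Things in the scene. Friction and masses are not known exactly. Their poses are not given: they have to be found in the camera images.
- lever_post (a point): Red upright grip post, 12 mm diameter, 33 mm tall, at the end of the lock ring's lever. Point on the post's axis, 13 mm below its top, 80 mm above the bench. It goes round the vertical axis of ring and knob at 85 mm radius. The lever, a steel bar 8 mm thick, runs straight from the blue ring (60 mm across) to the post, its top 12.5 mm below this point; below the post is only the board, top at 18 mm.
- lock_ring (a joint): Turn of the lock ring, rad: 0 = tight on its hard seat, growing as it loosens, 1.4 = hard loose end. Which way round loosens is not known: from tight, one way is blocked at once, the other is free. Below about 0.6 the knob is clamped hard, above it is free. The lever moves stiffly (2 to 7 N at the post) and stays where it is left.
- knob_grip (a point): Centre of the black knob's upright bar grip, on the vertical axis of knob and lock ring, 104 mm above the bench. The bar is 46 mm long (this point's x axis) and 14 mm thick (y axis); its top is 12 mm above this point, the top of the 50 mm disc on which it stands 24 mm below it. Ring and knob sit on a grey housing 84 mm square, its top 50 mm above the bench.
- knob (a joint): Turn of the knob in rad, 0 to 3, growing clockwise as seen from above. Each rad clockwise sends the stop plate 15 mm out towards the frame, anticlockwise draws it back. It turns easily (about 0.05 N m) when the ring is loose.
- stop_plate: Aluminium stop plate with an orange top edge, 70 mm wide (x), 8 mm thick, 32 mm tall, on a steel rack bar that the knob moves. Origin at the middle of the face that is to meet the frame, 38 mm above the bench; y points out of that face towards the frame, z up.
- frame_edge (a point): Middle of the side of the glued wooden frame that faces the stop plate, level with the plate's origin. The frame is loose on the jig's board, 220 x 130 mm, 40 mm tall, about 0.9 kg with its two small blue bar clamps; this side is parallel to the plate's face. The y of this point in the plate's frame is the gap still to be closed.
- glue_bottle_mid (a point): White glue bottle with blue cap and yellow label, 64 mm in diameter, 170 mm tall, standing on the bench; point at its centre. To be left alone.
- spray_can_mid (a point): White spray can with a black band at top and foot and a pale lid, 54 mm in diameter, 170 mm tall, standing on the bench; point at its centre. To be left alone.
- screwdriver_grip (a point): Handle of a red screwdriver lying on the bench. To be left alone.

How it is judged:
By the outcome, as a careful person would: the job done as asked, in the order asked, and still so for the second after the job is handed in, with the robot touching nothing.
It also fails if it takes over 54 s, if anything falls off the work surface, if the arm or the gripper's body presses on something with over 40 N, if the wrist force passes 120 N, or if a joint passes its speed limit or range.

ROBOT

A 7-joint arm with a two-finger parallel gripper is mounted at the origin on the work surface. World frame = base frame: x ahead of the robot, y to its left, z up, the work surface at z = 0. Lengths are in m, angles in rad, forces in N, time in s.
With the tool pointing down it reaches from about 0.425 to 0.95 m from the base axis. Payload 16.7 kg.
Tool frame: the origin (TCP) lies midway between the tips of the shut fingers; the grasp point (between the pads) lies 19 mm behind it; z points along the fingers, y is the line along which they close (so a half turn about z gives the same grasp; the last joint's range is limited). The gripper opens to 94 mm and grips with 3 to 60 N. Pads are 16 mm wide; open, the fingers measure 119 mm over their backs; the gripper's body (75 mm by 177 mm) begins 78 mm behind the grasp point.
Start: joints at [-0.149, 0.426, 0.074, 1.606, -0.034, 1.111, -0.067], TCP at [0.675, -0, 0.205] pointing down, gripper open.
Joint ranges: [-2.85, 2.85], [-0.5, 2.14], [-1.23, 1.37], [0.21, 2.46], [-1.02, 4.16], [0.16, 2.05], [-2.73, 2.73]. Speed limits (rad/s): [1.89, 1.89, 2.39, 2.39, 3.01, 3.01, 3.01].

INTERFACE

Orientations are given as a unit quaternion [x, y, z, w].
In Python, from station import robot, vision, ticket, outline_of gives the robot as it stands. The module is installed in compiled form; this text tells all that it offers.
- The arm moves only by the tool jog_arm, never from a script. Its argument "targets" is a list of rows, each a list of 7 numbers: the shift along the tool's x, y, z in cm, then the turn, a rotation vector about the tool's x, y, z in degrees, then the finger opening in cm, from 0 to 9.4. A call has 1 to 20 rows; each row shifts and turns the commanded pose from where the row before left it, along the tool's axes as they then stand; what a row does not reach is not made up. A row lasts 1/10 s, in which the tool goes at most 50 mm and 8.59 degrees, less where a joint would pass 70% of its speed; a pose out of reach is approached as far as the arm can. A call is refused whole if a number of a shift passes 5 or a number of a turn 8.59, either way. A call with a gripper value outside its range is refused whole. The fingers move at their own pace and stop on an object; the grip force is fixed at half the most. Time passes only in rows, so rows that do not move let the fingers close. It gives the time, the measured TCP pose, the force, the opening and the grip force at its end, in the units of the state.
- robot.state(): the state, without advancing time (a new reading comes with each control period).
- vision.camera(name): name is "scene" or "side" or "wrist"; returns a dict with "frame" (480x640x3 uint8, red, green, blue), "K" (3x3 intrinsics, pixels), "dist" ([k1, k2, p1, p2, k3] as OpenCV has them; the pictures are not rectified), "T" (4x4, takes a point from camera to world coordinates); the wrist camera has in their place "mount" (4x4, takes a point from camera to tool coordinates, whose origin is the TCP and whose axes are the flange's). Camera axes: x right, y up, looking along -z (the intrinsics and any distortion apply to the point x, -y, -z); pixel columns grow to the right and rows downward; lengths in m; the calibration is good to about 2 mm. A picture is of the moment at which its call begins: read the wrist's pose just before it. There is no depth.
- ticket.finish_job(): hands the job in; it is judged then, once.
Trained networks look in a picture, given as the dict that the camera call returned (one of the last four; its "shot" number tells which), for a name from the list of things; names that differ only in an ending like _2 or _b are one class to them, and where a whole thing is asked for, a point or a joint stands for the part that bears it (a point fixed in the world has none). Each returns a list of dicts, best first, with "conf" (0 to 1); they miss things now and then, are a little off and sometimes report something else, mostly with a low value. They report only what shows in the picture. A call takes as long as a camera call.
- outline_of(label, picture): "region" (480x640 bool, what is visible of it) and "xy" ([column, row] in pixels, amid what is visible of it).
The state is a dict: "time_s": time; "joint_positions": joint angles; "joint_velocities": joint speeds; "effort": joint torques, N m; "tcp_pos": TCP position; "orientation": TCP orientation; "wrist_force": force on the tool from outside, world axes, zero at the start; "moment": the same for the moment, N m; "gripper_width": finger opening in m; "gripper_force": force on a finger pad.
Only numpy, scipy, OpenCV 4.12 (cv2) and the standard library are available. Lean on these libraries where they do the work, as an engineer would, in place of code of your own. Each camera call takes 0.05 s, during which the arm holds its last target. There are 200 camera calls.

## Working session

There is one attempt and no reset: what is moved stays moved. The work goes in short steps, Python scripts to look and compute and a tool call to move; the robot and the scene stay as the last step left them, time stands still between calls to the robot, and variables do not carry over. Pictures are saved under pics/ and viewed, at most 10 in all, crops included, and the job is handed in when it is done.

Besides the shell and the picture viewer there is one more tool, called after "Request:" as name(argument=value, ...) on one line, values as JSON. jog_arm: Moves the arm, as the interface text tells. Its arguments: {"type":"object","properties":{"targets":{"type":"array","items":{"type":"array","items":{"type":"number"}}}},"required":["targets"]}

```bash
mkdir -p pics; cat > h.py <<'E'
import numpy as np, cv2
from station import robot, vision, ticket, outline_of
from scipy.spatial.transform import Rotation as R
def cam(n):
    s=robot.state(); c=vision.camera(n)
    if n=='wrist':
        T=np.eye(4); T[:3,:3]=R.from_quat(s['orientation']).as_matrix(); T[:3,3]=s['tcp_pos']
        c['T']=T@np.array(c['mount'])
    return c
def ray(c,px):
    u=cv2.undistortPoints(np.array([[px]],float),np.array(c['K']),np.array(c['dist']))[0,0]
    T=np.array(c['T']); d=T[:3,:3]@np.array([u[0],-u[1],-1]); return T[:3,3],d
def atz(c,px,z):
    o,d=ray(c,px); return o+d*(z-o[2])/d[2]
def proj(c,p):
    T=np.linalg.inv(np.array(c['T'])); q=T[:3,:3]@np.array(p)+T[:3,3]; q=np.array([q[0],-q[1],-q[2]])
    return cv2.projectPoints(q.reshape(1,1,3),np.zeros(3),np.zeros(3),np.array(c['K']),np.array(c['dist']))[0][0,0]
def save(c,n): cv2.imwrite(f'pics/{n}.png',c['frame'][:,:,::-1])
E
cat > a.py <<'E'
from h import *
np.set_printoptions(precision=4,suppress=True)
s=robot.state(); print(s['time_s'],s['tcp_pos'],s['orientation'],s['wrist_force'])
hz=dict(lever_post=.08,knob_grip=.104,stop_plate=.038,frame_edge=.03,glue_bottle_mid=.085,spray_can_mid=.085,screwdriver_grip=.015)
for n in ['scene','side','wrist']:
    c=cam(n); save(c,n+'0'); print(n,np.array(c['T'])[:3,3])
    for l,z in hz.items():
        for r in outline_of(l,c)[:1]: print(l,round(r['conf'],2),r['xy'],r['region'].sum(),atz(c,r['xy'],z))
E
python3 a.py
```

```text
0.0 [ 0.6746 -0.      0.2048] [ 0.7071  0.7071 -0.0005 -0.0004] [0.5076 0.7171 0.2553]
scene [1.0395 0.422  0.6602]
lever_post 0.58 [316.8, 209.7] 347 [ 0.577  -0.0965  0.08  ]
knob_grip 0.8 [318.3, 192.0] 575 [ 0.5572 -0.1124  0.104 ]
stop_plate 0.61 [348.7, 231.0] 580 [ 0.5437 -0.041   0.038 ]
frame_edge 0.94 [396.8, 261.6] 6751 [0.5346 0.0757 0.03  ]
glue_bottle_mid 0.61 [219.7, 183.4] 1915 [ 0.6659 -0.2979  0.085 ]
spray_can_mid 0.9 [323.5, 301.0] 2925 [0.7273 0.0797 0.085 ]
screwdriver_grip 0.85 [233.2, 242.7] 659 [ 0.7157 -0.1985  0.015 ]
side [0.4582 0.6841 0.5765]
lever_post 0.81 [389.2, 245.6] 705 [ 0.5346 -0.0923  0.08  ]
knob_grip 0.87 [382.0, 232.2] 829 [ 0.5463 -0.0902  0.104 ]
stop_plate 0.58 [374.8, 282.5] 692 [ 0.5495 -0.0501  0.038 ]
glue_bottle_mid 0.87 [339.9, 181.6] 2332 [ 0.6494 -0.2842  0.085 ]
spray_can_mid 0.92 [232.2, 297.1] 4607 [0.726  0.0844 0.085 ]
screwdriver_grip 0.77 [292.4, 235.2] 575 [ 0.7192 -0.1958  0.015 ]
wrist [0.6751 0.0792 0.3851]
lever_post 0.87 [199.7, 370.7] 674 [ 0.575  -0.1205  0.08  ]
knob_grip 0.67 [188.7, 382.9] 362 [ 0.5731 -0.116   0.104 ]
stop_plate 0.64 [174.9, 249.2] 3029 [ 0.55   -0.0283  0.038 ]
frame_edge 0.84 [154.9, 155.6] 35908 [0.5373 0.0508 0.03  ]
glue_bottle_mid 0.97 [305.1, 467.1] 1201 [ 0.6611 -0.2167  0.085 ]
spray_can_mid 0.74 [416.1, 109.7] 10108 [0.7402 0.0854 0.085 ]
screwdriver_grip 0.95 [360.5, 375.3] 1596 [ 0.7148 -0.1675  0.015 ]
```

```bash
python3 -c "
import cv2,numpy as np
a=cv2.imread('pics/scene0.png')[130:330,200:500];b=cv2.imread('pics/side0.png')[150:350,230:530]
cv2.imwrite('pics/c0.png',np.vstack([cv2.resize(a,(450,300),interpolation=2),cv2.resize(b,(450,300),interpolation=2)]))"
```

```text
(no output)
```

View pics/c0.png

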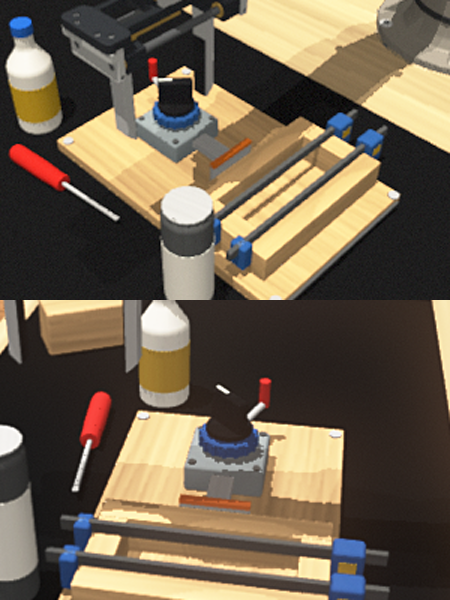

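View pics/wrist0.png

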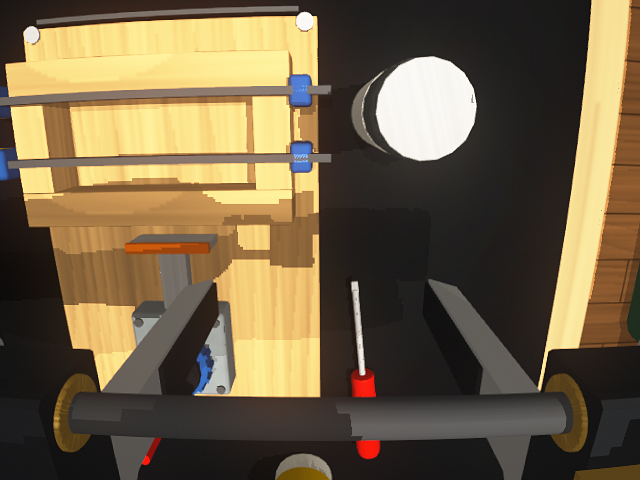

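The post is at about (302,177) in scene and (407,210) in side. The knob is at (318,192) and (382,232), and the plate's orange edge is at (127–210, 245) in wrist.

```bash
cat > b.py <<'E'
from h import *
np.set_printoptions(precision=4,suppress=True)
C={n:cam(n) for n in ['scene','side','wrist']}
def tri(ps):
    A=np.zeros((3,3));b=np.zeros(3)
    for n,p in ps.items():
        o,d=ray(C[n],p);d/=np.linalg.norm(d);P=np.eye(3)-np.outer(d,d);A+=P;b+=P@o
    x=np.linalg.solve(A,b);return x,{n:np.round(proj(C[n],x)-p,1) for n,p in ps.items()}
ps={};kp={}
for n,(u,v) in dict(scene=(302,177),side=(407,210)).items():
    f=C[n]['frame'].astype(int); m=((f[:,:,0]>90)&(f[:,:,0]>2.2*f[:,:,1])&(f[:,:,0]>2.2*f[:,:,2])); q=np.zeros_like(m);q[v-18:v+18,u-12:u+12]=1
    y,x=np.nonzero(m&q); ps[n]=(x.mean(),y.mean()); print(n,len(x),ps[n],'z range',y.min(),y.max())
    r=outline_of('knob_grip',C[n])[0]; yy,xx=np.nonzero(r['region']);print('knob',r['xy'],xx.min(),xx.max(),yy.min(),yy.max()); kp[n]=r['xy']
    r=outline_of('lock_ring',C[n])[:1]
    for r in r: yy,xx=np.nonzero(r['region']);print('ring',r['conf'],r['xy'],xx.min(),xx.max(),yy.min(),yy.max())
print(tri(ps)); print(tri(kp))
w=C['wrist']
for p in [(133,303),(230,303),(234,395)]: print('housing',p,atz(w,p,.05))
for n in C:
    f=C[n]['frame'].astype(int); m=outline_of('stop_plate',C[n])[0]['region']&(f[:,:,0]>90)&(f[:,:,0]>1.7*f[:,:,1])&(f[:,:,2]<.6*f[:,:,1])
    y,x=np.nonzero(m); r=cv2.minAreaRect(np.c_[x,y].astype(np.float32)); bp=cv2.boxPoints(r)
    print('plate top',n,len(x),[atz(C[n],b,.054) for b in bp])
for p in [(28,226),(290,222),(26,194),(292,189)]: print('frame',p,atz(w,p,.04+.018),atz(w,p,.018))
E
python3 b.py; python3 -c "
import cv2,numpy as np
a=cv2.imread('pics/scene0.png')[160:260,270:430];b=cv2.imread('pics/side0.png')[190:310,320:480]
cv2.imwrite('pics/c1.png',np.vstack([cv2.resize(a,None,fx=2.7,fy=2.7,interpolation=2),cv2.resize(b,None,fx=2.7,fy=2.7,interpolation=2)]))"
```

```text
scene 81 (np.float64(301.34567901234567), np.float64(174.64197530864197)) z range 168 183
knob [319.3, 193.0] 305 330 180 207
ring 0.94 [312.6, 207.6] 300 333 169 214
side 124 (np.float64(406.241935483871), np.float64(210.20967741935485)) z range 202 221
knob [381.4, 228.8] 367 397 207 244
(array([ 0.5201, -0.2059,  0.0805]), {'scene': array([-0. , -0.4]), 'side': array([-0.2,  0.5])})
(array([ 0.5503, -0.1171,  0.0944]), {'scene': array([0. , 0.3]), 'side': array([ 0.2, -0.4])})
housing (133, 303) [ 0.5119 -0.0736  0.05  ]
housing (230, 303) [ 0.5975 -0.0728  0.05  ]
housing (234, 395) [ 0.5948 -0.1659  0.05  ]
plate top scene 131 [array([ 0.5836, -0.0259,  0.054 ]), array([ 0.5128, -0.0265,  0.054 ]), array([ 0.5171, -0.0161,  0.054 ]), array([ 0.5871, -0.0159,  0.054 ])]
plate top side 235 [array([ 0.5825, -0.0166,  0.054 ]), array([ 0.5841, -0.0298,  0.054 ]), array([ 0.5147, -0.0298,  0.054 ]), array([ 0.5141, -0.0168,  0.054 ])]
plate top wrist 950 [array([ 0.5141, -0.0172,  0.054 ]), array([ 0.5846, -0.0172,  0.054 ]), array([ 0.5839, -0.0266,  0.054 ]), array([ 0.5128, -0.0267,  0.054 ])]
frame (28, 226) [ 0.4324 -0.0022  0.058 ] [ 0.4027 -0.0121  0.018 ]
frame (290, 222) [0.6511 0.0002 0.058 ] [ 0.6481 -0.0094  0.018 ]
frame (26, 194) [0.4356 0.0246 0.058 ] [0.4063 0.018  0.018 ]
frame (292, 189) [0.6531 0.0264 0.058 ] [0.6504 0.0199 0.018 ]
```

View pics/c1.png

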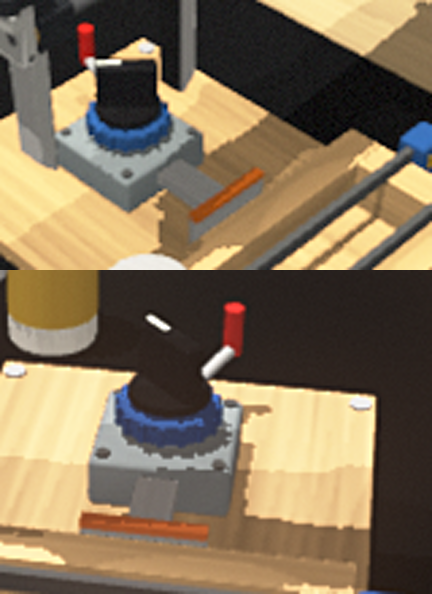

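Request:
jog_arm(targets=[[-3.75, -3.5, 0, 0, 0, 0, 9.4], [-3.75, -3.5, 0, 0, 0, 0, 9.4], [-3.75, -3.5, 0, 0, 0, 0, 9.4], [-3.75, -3.5, 0, 0, 0, 0, 9.4], [0, 0, 0, 0, 0, 0, 9.4], [0, 0, 0, 0, 0, 0, 9.4]])

```text
time_s: 2.3
tcp_pos: [0.5381, -0.1471, 0.206]
orientation: [0.708, 0.706, 0.0, 0.0]
wrist_force: [0.9, 0.8, -0.1]
gripper_width: 0.0941
gripper_force: 0.0
```

```bash
cat > c.py <<'E'
from h import *
np.set_printoptions(precision=4,suppress=True)
c=cam('wrist'); save(c,'w1'); s=robot.state(); print(s['time_s'],s['tcp_pos'],s['orientation'],s['wrist_force'])
for l,z in [('knob_grip',.116),('lever_post',.08),('lock_ring',.06),('stop_plate',.054)]:
    for r in outline_of(l,c)[:1]:
        y,x=np.nonzero(r['region']); print(l,r['conf'],r['xy'],atz(c,r['xy'],z),x.min(),x.max(),y.min(),y.max())
import pickle; pickle.dump({k:c[k] for k in ('K','dist','T','frame')},open('w1.pkl','wb'))
E
python3 c.py
```

```text
2.35 [ 0.5389 -0.1459  0.2058] [0.7071 0.7071 0.0004 0.0002] [ 0.5391  0.2545 -0.3091]
knob_grip 0.62 [334.5, 201.3] [ 0.5473 -0.1194  0.116 ] 302 369 165 237
lever_post 0.97 [302.8, 213.9] [ 0.5254 -0.1355  0.08  ] 288 377 153 315
lock_ring 0.94 [306.7, 220.0] [ 0.5276 -0.1448  0.06  ] 288 377 153 315
stop_plate 0.75 [337.1, 74.8] [ 0.551  -0.0363  0.054 ] 286 382 50 136
```

View pics/w1.png

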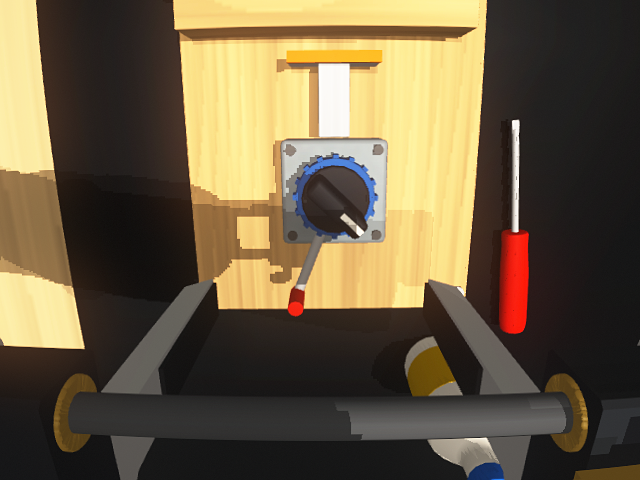

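The view is clear: housing corners are near (282,139) to (386,242), the post top is at (296,309), the knob bar runs from (313,184) to (360,228), and the plate's orange edge is at row 56.

```bash
cat > d.py <<'E'
from h import *
import pickle
np.set_printoptions(precision=4,suppress=True)
c=pickle.load(open('w1.pkl','rb'))
for n,p,z in [('h',(282,139),.05),('h',(386,139),.05),('h',(386,242),.05),('h',(283,242),.05),('post',(295.5,309),.093),('bar',(316,180),.116),('bar',(310,189),.116),('bar',(352,237),.116),('bar',(366,228),.116),('plateface',(287,51),.054),('plateface',(382,51),.054),('frame',(180,29),.058),('frame',(476,29),.058),('frame',(180,38),.018),('frame',(476,38),.018)]: print(n,atz(c,p,z))
E
python3 d.py; python3 -c "
import cv2
a=cv2.imread('pics/w1.png')
b=cv2.resize(a[130:250,270:400],None,fx=4.5,fy=4.5,interpolation=2);cv2.imwrite('pics/c2.png',b)"
```

```text
h [ 0.509  -0.0831  0.05  ]
h [ 0.589  -0.0832  0.05  ]
h [ 0.5919 -0.1659  0.05  ]
h [ 0.5077 -0.1656  0.05  ]
post [ 0.5194 -0.2052  0.093 ]
bar [ 0.5356 -0.1057  0.116 ]
bar [ 0.5317 -0.1114  0.116 ]
bar [ 0.5589 -0.1431  0.116 ]
bar [ 0.5679 -0.1371  0.116 ]
plateface [ 0.5143 -0.0193  0.054 ]
plateface [ 0.5837 -0.0193  0.054 ]
frame [ 0.4374 -0.0029  0.058 ]
frame [ 0.6515 -0.0032  0.058 ]
frame [ 0.4247 -0.002   0.018 ]
frame [ 0.6657 -0.0023  0.018 ]
```

View pics/c2.png

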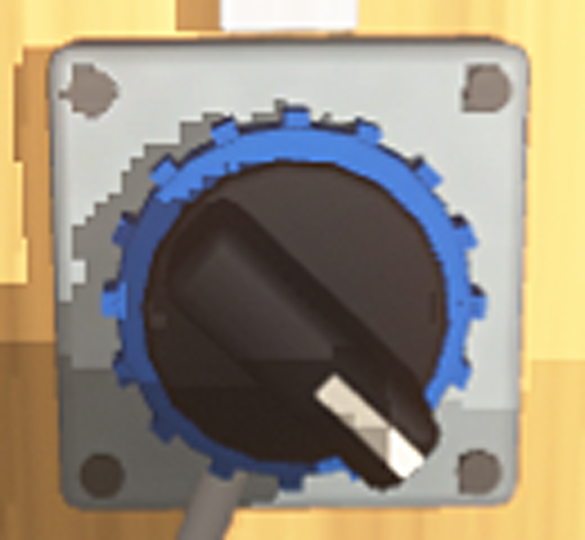

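Request:
jog_arm(targets=[[-3, -1, 0, 0, 0, 0, 5], [-3, -1, 0, 0, 0, 0, 5], [0, 0, 2, 0, 0, 7, 5], [0, 0, 3, 0, 0, 7, 5], [0, 0, 3, 0, 0, 6, 5], [0, 0, 1, 0, 0, 0, 5], [0, 0, 0, 0, 0, 0, 5], [0, 0, 0, 0, 0, 0, 5]])

```text
time_s: 3.35
tcp_pos: [0.5193, -0.2061, 0.1164]
orientation: [0.818, 0.575, 0.0, 0.0]
wrist_force: [1.0, -0.4, 0.7]
gripper_width: 0.0502
gripper_force: 0.0
```

Request:
jog_arm(targets=[[0, 0, 2, 0, 0, 0, 4], [0, 0, 1.5, 0, 0, 0, 3], [0, 0, 1, 0, 0, 0, 3], [0, 0, 0, 0, 0, 0, 2], [0, 0, 0, 0, 0, 0, 1], [0, 0, 0, 0, 0, 0, 0.5], [0, 0, 0, 0, 0, 0, 0.5], [0, 0, 0, 0, 0, 0, 0.5], [0, 0, 0, 0, 0, 0, 0.5]])

```text
time_s: 4.25
tcp_pos: [0.519, -0.2064, 0.0713]
orientation: [0.819, 0.574, 0.0, 0.0]
wrist_force: [-1.8, -0.1, 6.8]
gripper_width: 0.0113
gripper_force: 30.0
```

Request:
jog_arm(targets=[[0, 0.2, 0, 0, 0, 0, 0.5], [0, 0.2, 0, 0, 0, 0, 0.5], [0, 0, 0, 0, 0, 0, 0.5]])

```text
time_s: 4.55
tcp_pos: [0.5205, -0.2071, 0.0711]
orientation: [0.819, 0.574, -0.001, -0.001]
wrist_force: [-15.6, 5.2, 21.7]
gripper_width: 0.0113
gripper_force: 30.0
```

Request:
jog_arm(targets=[[0, -0.3, 0, 0, 0, 0, 0.5], [0, -0.3, 0, 0, 0, 0, 0.5], [0, -0.2, 0, 0, 0, 0, 0.5], [0, 0, 0, 0, 0, 0, 0.5]])

```text
time_s: 4.95
tcp_pos: [0.5155, -0.205, 0.0713]
orientation: [0.819, 0.574, 0.001, 0.001]
wrist_force: [1.0, 0.8, 7.3]
gripper_width: 0.0112
gripper_force: 30.0
```

Request:
jog_arm(targets=[[0, 0, 0, 0, 0, 2.7, 0.5], [0.032, -0.741, 0, 0, 0, 5, 0.5], [0.032, -0.741, 0, 0, 0, 5, 0.5], [0.032, -0.741, 0, 0, 0, 5, 0.5], [0.032, -0.741, 0, 0, 0, 5, 0.5], [0.032, -0.741, 0, 0, 0, 5, 0.5], [0.032, -0.741, 0, 0, 0, 5, 0.5], [0.032, -0.741, 0, 0, 0, 5, 0.5], [0, 0, 0, 0, 0, 0, 0.5]])

```text
time_s: 5.85
tcp_pos: [0.476, -0.1713, 0.0713]
orientation: [0.961, 0.277, 0.001, 0.0]
wrist_force: [-2.6, 1.8, 10.3]
gripper_width: 0.0111
gripper_force: 30.0
```

Request:
jog_arm(targets=[[0.032, -0.741, 0, 0, 0, 5, 0.5], [0.032, -0.741, 0, 0, 0, 5, 0.5], [0.032, -0.741, 0, 0, 0, 5, 0.5], [0.032, -0.741, 0, 0, 0, 5, 0.5], [0.032, -0.741, 0, 0, 0, 5, 0.5], [0.032, -0.741, 0, 0, 0, 5, 0.5], [0.032, -0.741, 0, 0, 0, 5, 0.5], [0.032, -0.741, 0, 0, 0, 5, 0.5], [0, 0, 0, 0, 0, 0, 0.5]])

```text
time_s: 6.75
tcp_pos: [0.4637, -0.1141, 0.0712]
orientation: [0.998, -0.068, 0.0, -0.0]
wrist_force: [-3.5, 3.7, 17.0]
gripper_width: 0.0111
gripper_force: 30.0
```

Request:
jog_arm(targets=[[0, 0, 0, 0, 0, 0, 3], [0, 0, 0, 0, 0, 0, 4], [0, 0, -1, 0, 0, 0, 4], [0, 0, -5, 0, 0, 0, 4], [4.3, -0.1, -1, 0, 0, 0, 4], [4.3, -0.05, 0, 0, 0, 0, 4], [0, 0, 0, 0, 0, -8.4, 4], [0, 0, 0, 0, 0, -8.4, 4], [0, 0, 0, 0, 0, -8.4, 4], [0, 0, 0, 0, 0, -8.4, 4], [0, 0, 0, 0, 0, -8.4, 4], [0, 0, 0, 0, 0, -8.4, 4], [0, 0, 0, 0, 0, -8.4, 4], [0, 0, 0, 0, 0, -8.4, 4], [0, 0, 0, 0, 0, -8.4, 4], [0, 0, 0, 0, 0, -8.4, 4], [0, 0, 0, 0, 0, -8.4, 4], [0, 0, 0, 0, 0, 0, 4]])

```text
time_s: 8.55
tcp_pos: [0.5486, -0.1256, 0.1412]
orientation: [0.738, 0.674, 0.0, 0.0]
wrist_force: [-0.0, -0.0, 0.6]
gripper_width: 0.0402
gripper_force: 0.0
```

```bash
cat > e.py <<'E'
from h import *
import pickle
c=cam('wrist'); print(np.array(c['T'])[:3,3])
pickle.dump({k:c[k] for k in ('K','dist','T','frame')},open('w2.pkl','wb'))
s=cam('scene'); save(s,'s2')
cv2.imwrite('pics/w2.png',np.hstack([c['frame'][:,100:600,::-1][:, :],cv2.resize(s['frame'][150:270,270:420,::-1],(300,240)).repeat(2,0)[:480]]))
E
python3 e.py
```

```text
[ 0.55579216 -0.04663744  0.32082058]
```

View pics/w2.png

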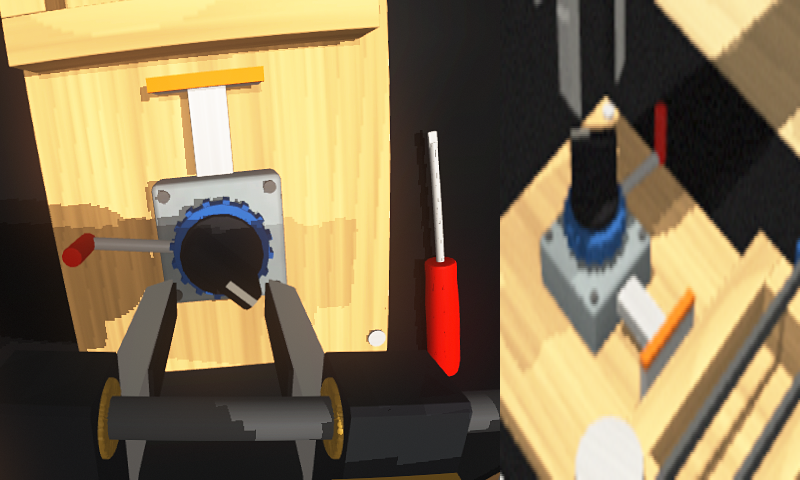

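The lever is over to the left. The plate edge is at row ~72 and the frame's lower edge at row ~47, with the gap between them still open.

```bash
cat > g.py <<'E'
from h import *
import pickle,sys
np.set_printoptions(precision=4,suppress=True)
c=pickle.load(open('w2.pkl','rb')); f=c['frame'].astype(int)
for x in (265,300,345):
    print(x,[tuple(f[r,x]) for r in range(35,100,1)][:0])
    col=f[:,x]; org=[r for r in range(40,110) if col[r,0]>150 and col[r,2]<90 and col[r,0]-col[r,2]>120]
    print('orange rows',org[0],org[-1],'plate y',atz(c,(x,org[0]-.5),.054), atz(c,(x,org[-1]+.5),.054))
    b=col[20:75].sum(1); print(b)
for p in [(108,66),(480,25)]: print(atz(c,p,.058))
E
python3 g.py
```

```text
265 []
orange rows 76 90 plate y [ 0.5254 -0.0187  0.054 ] [ 0.5244 -0.0273  0.054 ]
[636 632 629 627 622 617 615 608 599 595 587 587 589 584 582 587 590 589
 591 595 597 600 604 607 603 547 269 243 251 253 252 255 250 244 251 253
 305 338 330 315 548 571 566 566 560 626 622 621 620 621 620 620 620 622
 624]
300 []
orange rows 72 86 plate y [ 0.5464 -0.0184  0.054 ] [ 0.5455 -0.027   0.054 ]
[623 624 624 615 611 607 602 601 599 592 590 592 593 596 598 599 604 603
 605 611 617 562 281 239 248 247 250 249 241 239 249 253 263 298 306 294
 529 541 539 535 534 599 595 595 595 593 596 596 594 596 596 583 511 477
 482]
345 []
orange rows 68 82 plate y [ 0.5731 -0.0186  0.054 ] [ 0.5724 -0.0272  0.054 ]
[622 617 615 612 606 603 601 605 607 605 609 611 612 614 615 623 601 448
 264 240 243 245 241 235 236 237 250 251 289 311 309 295 483 587 606 605
 607 605 605 606 609 609 609 609 609 609 617 573 471 479 484 483 481 483
 482]
[ 0.4328 -0.0027  0.058 ]
[ 0.6531 -0.001   0.058 ]
```

Request:
jog_arm(targets=[[0, 0, 0, 0, 0, -8.4, 4], [0, 0, 0, 0, 0, -8.4, 4], [0, 0, 0, 0, 0, -8.4, 4], [0, 0, 0, 0, 0, -8.4, 4], [0, 0, 0, 0, 0, -8.4, 4], [0, 0, 0, 0, 0, -8.4, 4], [0, 0, 2, 0, 0, 0, 4], [0, 0, 2, 0, 0, 0, 4], [0, 0, 1.5, 0, 0, 0, 4], [0, 0, 0, 0, 0, 0, 3], [0, 0, 0, 0, 0, 0, 2], [0, 0, 0, 0, 0, 0, 1], [0, 0, 0, 0, 0, 0, 1], [0, 0, 0, 0, 0, 0, 1]])

```text
time_s: 10.05
tcp_pos: [0.5491, -0.1253, 0.0864]
orientation: [0.382, 0.924, 0.0, 0.001]
wrist_force: [-1.7, -0.3, 8.1]
gripper_width: 0.014
gripper_force: 30.0
```

Request:
jog_arm(targets=[[0, 0, 0, 0, 0, 5, 1], [0, 0, 0, 0, 0, 5, 1], [0, 0, 0, 0, 0, 5, 1], [0, 0, 0, 0, 0, 5, 1], [0, 0, 0, 0, 0, 5, 1], [0, 0, 0, 0, 0, 5, 1], [0, 0, 0, 0, 0, 5, 1], [0, 0, 0, 0, 0, 5, 1], [0, 0, 0, 0, 0, 5, 1], [0, 0, 0, 0, 0, 0, 1]])

```text
time_s: 11.05
tcp_pos: [0.5493, -0.1252, 0.0864]
orientation: [0.708, 0.706, 0.0, 0.001]
wrist_force: [-0.7, -0.7, 6.5]
gripper_width: 0.0137
gripper_force: 30.0
```

```bash
cat > k.py <<'E'
from h import *
import sys
np.set_printoptions(precision=4,suppress=True)
n=sys.argv[1]; c=cam('wrist'); save(c,n); s=robot.state(); print('moment',np.array(s['moment']),s['wrist_force'],np.array(c['T'])[:3,3])
g=c['frame'].astype(int).sum(2)
# sample along world y at fixed x on plane z=.056, intensity/colour profile
for x in (.527,.57):
    o=[]
    for y in np.arange(-.03,.012,.001):
        u,v=proj(c,(x,y,.056)); u,v=int(round(u)),int(round(v))
        o.append((int(y*1000+ (-.5 if y<0 else .5)),*map(int,c['frame'][v,u])) if 0<=u<640 and 0<=v<480 else None)
    print(x,o)
E
python3 k.py w3
```

```text
moment [-0.2286  0.3061 -0.0545] [-1.4035 -0.213   7.1314] [ 0.5493 -0.046   0.2661]
0.527 [(-30, 249, 215, 130), (-29, 249, 214, 130), (-28, 249, 214, 130), (-27, 249, 215, 130), (-26, 249, 214, 130), (-25, 249, 214, 130), (-24, 249, 213, 129), (-23, 234, 185, 108), (-22, 235, 188, 110), (-21, 244, 195, 113), (-20, 141, 100, 58), (-19, 99, 85, 77), (-18, 103, 86, 76), (-17, 101, 85, 74), (-16, 109, 74, 54), (-15, 255, 152, 28), (-14, 253, 171, 31), (-13, 253, 170, 30), (-12, 253, 170, 30), (-11, 253, 170, 30), (-10, 253, 170, 31), (-9, 253, 171, 30), (-8, 253, 171, 30), (-7, 206, 115, 37), (-6, 105, 73, 42), (-5, 103, 72, 42), (-4, 104, 72, 40), (-3, 100, 70, 38), (-2, 200, 147, 83), (-1, 247, 207, 122), (0, 245, 203, 119), (1, 243, 200, 119), (2, 243, 200, 116), (3, 242, 197, 116), (4, 241, 195, 115), (5, 241, 195, 114), (6, 242, 197, 116), (7, 242, 200, 115), None, None, None, None]
0.57 [(-30, 248, 215, 130), (-29, 248, 215, 130), (-28, 248, 215, 131), (-27, 248, 215, 129), (-26, 248, 214, 126), (-25, 248, 211, 127), (-24, 249, 213, 128), (-23, 234, 181, 105), (-22, 234, 183, 107), (-21, 242, 190, 111), (-20, 139, 97, 57), (-19, 136, 96, 58), (-18, 98, 83, 75), (-17, 97, 83, 73), (-16, 102, 68, 52), (-15, 255, 161, 30), (-14, 253, 177, 32), (-13, 253, 177, 33), (-12, 253, 176, 35), (-11, 253, 173, 34), (-10, 253, 174, 35), (-9, 253, 174, 33), (-8, 253, 173, 32), (-7, 255, 182, 32), (-6, 90, 63, 38), (-5, 101, 70, 39), (-4, 101, 70, 39), (-3, 102, 72, 40), (-2, 98, 67, 39), (-1, 250, 217, 128), (0, 248, 211, 125), (1, 247, 210, 125), (2, 246, 208, 123), (3, 245, 206, 123), (4, 245, 204, 122), (5, 245, 203, 121), (6, 246, 210, 123), (7, 248, 213, 126), None, None, None, None]
```

Request:
jog_arm(targets=[[0, 0, 0, 0, 0, 4, 1], [0, 0, 0, 0, 0, 4, 1], [0, 0, 0, 0, 0, 3, 1], [0, 0, 0, 0, 0, 0, 1], [0, 0, 0, 0, 0, 0, 1]])

```text
time_s: 11.6
tcp_pos: [0.5494, -0.1252, 0.0864]
orientation: [0.771, 0.637, 0.001, 0.001]
wrist_force: [-0.6, 0.7, 6.6]
gripper_width: 0.0137
gripper_force: 30.0
```

```bash
cat > m.py <<'E'
from h import *
import sys
np.set_printoptions(precision=4,suppress=True)
n=sys.argv[1]; s=robot.state(); c=cam('wrist'); save(c,n)
cs=[cam('wrist')]+[c]
print(s['time_s'],s['orientation'],'moment',np.array(s['moment']),s['wrist_force'])
ys=np.arange(-.016,.010,.0002)
for x in (.522,.535,.55,.565,.578):
    P=np.array([proj(c,(x,y,.056)) for y in ys],np.float32)
    v=cv2.remap(c['frame'],P[:,:1],P[:,1:],cv2.INTER_LINEAR)[:,0].astype(float)
    o=(v[:,0]>180)&(v[:,2]<70)      # orange
    i=np.nonzero(o)[0]; k=i[-1] if len(i) else None
    br=np.nonzero((v[:,2]>80)&(ys>(ys[k] if k is not None else -.006)))[0]
    print(x,'plate',ys[k] if k is not None else None,'frame',ys[br[0]] if len(br) else None,'gap',(ys[br[0]]-ys[k])*1e3 if k is not None and len(br) else None)
cv2.imwrite(f'pics/{n}c.png',cv2.resize(c['frame'][0:110,230:400,::-1],None,fx=4,fy=4,interpolation=cv2.INTER_CUBIC))
E
python3 m.py w4
```

```text
11.6 [0.7712 0.6365 0.0006 0.0005] moment [-0.2054  0.3382 -0.0581] [-0.6257  0.6895  6.5886]
0.522 plate -0.004000000000000073 frame -0.0018000000000000863 gap 2.199999999999987
0.535 plate -0.004000000000000073 frame -0.0018000000000000863 gap 2.199999999999987
0.55 plate -0.003800000000000074 frame -0.0016000000000000875 gap 2.199999999999987
0.565 plate -0.003800000000000074 frame -0.0016000000000000875 gap 2.199999999999987
0.578 plate -0.003800000000000074 frame -0.0016000000000000875 gap 2.199999999999987
```

Request:
jog_arm(targets=[[0, 0, 0, 0, 0, 2, 1], [0, 0, 0, 0, 0, 2, 1], [0, 0, 0, 0, 0, 0, 1], [0, 0, 0, 0, 0, 0, 1]])

```text
time_s: 12.1
tcp_pos: [0.5494, -0.1252, 0.0864]
orientation: [0.793, 0.609, 0.001, 0.001]
wrist_force: [-1.1, 0.0, 5.8]
gripper_width: 0.0139
gripper_force: 30.0
```

```bash
python3 m.py w5
```

```text
12.1 [0.793  0.6093 0.0006 0.0005] moment [-0.1739  0.2331 -0.087 ] [-1.0692  0.0028  5.8383]
0.522 plate -0.003000000000000079 frame -0.0018000000000000863 gap 1.1999999999999926
0.535 plate -0.003000000000000079 frame -0.0018000000000000863 gap 1.1999999999999926
0.55 plate -0.003000000000000079 frame -0.0016000000000000875 gap 1.3999999999999915
0.565 plate -0.00280000000000008 frame -0.0016000000000000875 gap 1.1999999999999926
0.578 plate -0.003000000000000079 frame -0.0016000000000000875 gap 1.3999999999999915
```

Request:
jog_arm(targets=[[0, 0, 0, 0, 0, 1, 1], [0, 0, 0, 0, 0, 0, 1], [0, 0, 0, 0, 0, 0, 1]])

```text
time_s: 12.5
tcp_pos: [0.5494, -0.1252, 0.0864]
orientation: [0.798, 0.602, 0.001, 0.0]
wrist_force: [-0.6, -0.2, 5.7]
gripper_width: 0.0133
gripper_force: 30.0
```

```bash
python3 m.py w6
```

```text
12.5 [0.7983 0.6023 0.0006 0.0005] moment [-0.1651  0.3026 -0.0526] [-0.5537 -0.1508  5.7001]
0.522 plate -0.003000000000000079 frame -0.0018000000000000863 gap 1.1999999999999926
0.535 plate -0.003000000000000079 frame -0.0018000000000000863 gap 1.1999999999999926
0.55 plate -0.00280000000000008 frame -0.0016000000000000875 gap 1.1999999999999926
0.565 plate -0.00280000000000008 frame -0.0016000000000000875 gap 1.1999999999999926
0.578 plate -0.00280000000000008 frame -0.0016000000000000875 gap 1.1999999999999926
```

Request:
jog_arm(targets=[[0, 0, 0, 0, 0, 1, 1], [0, 0, 0, 0, 0, 0, 1], [0, 0, 0, 0, 0, 0, 1]])

```text
time_s: 12.9
tcp_pos: [0.5494, -0.1252, 0.0864]
orientation: [0.803, 0.595, 0.001, 0.0]
wrist_force: [-0.6, -0.3, 6.4]
gripper_width: 0.0135
gripper_force: 30.0
```

```bash
python3 m.py w7
```

```text
12.9 [0.8035 0.5954 0.0006 0.0005] moment [-0.2023  0.2252  0.0441] [-0.6471 -0.3281  6.4276]
0.522 plate -0.00280000000000008 frame -0.0016000000000000875 gap 1.1999999999999926
0.535 plate -0.003000000000000079 frame -0.0016000000000000875 gap 1.3999999999999915
0.55 plate -0.00280000000000008 frame -0.0016000000000000875 gap 1.1999999999999926
0.565 plate -0.00280000000000008 frame -0.0016000000000000875 gap 1.1999999999999926
0.578 plate -0.0026000000000000814 frame -0.0014000000000000887 gap 1.1999999999999926
```

View pics/w7c.png

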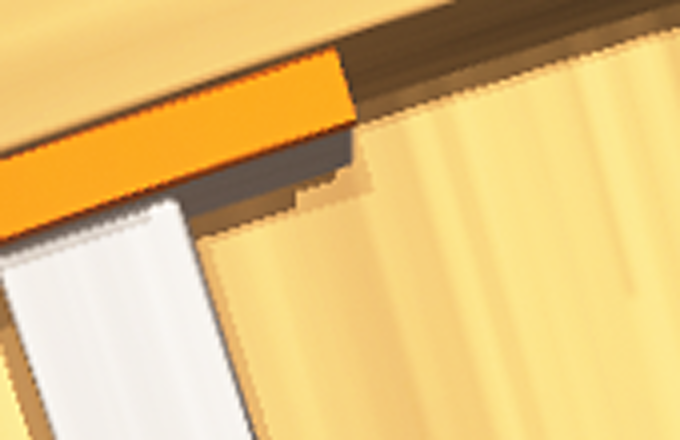

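```bash
cat > n.py <<'E'
from h import *
# sub-pixel: dark width (image) across gap and absolute frame motion in wrist-independent 'side' cam
for n in ('w4','w5','w6','w7'):
    f=cv2.imread(f'pics/{n}.png').astype(int); 
    print(n,[tuple(map(int,f[r,320])) for r in range(18,40)] if n in('w5','w7') else '')
E
python3 n.py
```

```text
w4 
w5 [(30, 172, 252), (30, 172, 252), (32, 173, 252), (33, 173, 252), (32, 173, 252), (32, 173, 252), (33, 173, 252), (32, 173, 252), (33, 173, 252), (32, 173, 252), (32, 173, 252), (32, 173, 252), (34, 174, 253), (32, 176, 255), (31, 165, 255), (17, 81, 174), (28, 56, 105), (61, 76, 99), (74, 82, 94), (73, 83, 96), (71, 82, 95), (71, 82, 95)]
w6 
w7 [(37, 65, 95), (38, 68, 98), (38, 67, 97), (40, 70, 101), (42, 73, 105), (41, 72, 103), (40, 70, 100), (45, 80, 113), (53, 93, 131), (55, 95, 134), (56, 95, 133), (54, 94, 132), (61, 107, 149), (112, 194, 245), (108, 187, 238), (117, 201, 245), (128, 216, 250), (129, 218, 251), (119, 203, 245), (111, 191, 239), (112, 194, 240), (112, 194, 240)]
```

Request:
jog_arm(targets=[[0, 0, 0, 0, 0, 0, 2], [0, 0, 0, 0, 0, 0, 3], [0, 0, 0, 0, 0, 0, 4], [0, 0, -2.5, 0, 0, 0, 4], [0, 0, -3, 0, 0, 0, 4], [0, 0, 0, 0, 0, 8.1, 4], [0, 0, 0, 0, 0, 8.1, 4], [0, 0, 0, 0, 0, 8.1, 4], [0, 0, 0, 0, 0, 8.1, 4], [0, 0, 0, 0, 0, 8.1, 4], [0, 0, 0, 0, 0, 8.1, 4], [0, 0, 0, 0, 0, 8.1, 4], [0, 0, 0, 0, 0, 8.1, 4], [0, 0, 0, 0, 0, 8.1, 4], [0, 0, 0, 0, 0, 8.1, 4], [-4.32, 0.05, 0, 0, 0, 0, 4], [-4.32, 0.04, 0, 0, 0, 0, 4], [0, 0, 0, 0, 0, 0, 4], [0, 0, 0, 0, 0, 0, 4]])

```text
time_s: 14.9
tcp_pos: [0.4628, -0.1137, 0.1409]
orientation: [0.998, -0.069, 0.0, -0.001]
wrist_force: [0.2, -0.6, -0.1]
gripper_width: 0.0399
gripper_force: 0.0
```

```bash
python3 m.py w8; python3 -c "
import sys;sys.path.insert(0,'.')
from h import *
import pickle
c=cam('wrist'); print([proj(c,(x,-.002,.056)) for x in (.52,.58)],np.array(c['T'])[:3,3])"
```

```text
14.9 [ 0.9976 -0.0687  0.0004 -0.0006] moment [ 0.0701  0.0684 -0.0311] [ 0.2197 -0.6167 -0.1206]
0.522 plate -0.00280000000000008 frame -0.0012000000000000899 gap 1.5999999999999903
0.535 plate -0.003000000000000079 frame -0.0014000000000000887 gap 1.5999999999999903
0.55 plate -0.00280000000000008 frame -0.0012000000000000899 gap 1.5999999999999903
0.565 plate -0.003000000000000079 frame -0.0012000000000000899 gap 1.7999999999999892
0.578 plate -0.003000000000000079 frame -0.001000000000000091 gap 1.999999999999988
[array([133.13670434, 184.2970831 ]), array([110.85450643,  87.35241228])] [ 0.5423354  -0.12490751  0.32055851]
```

Request:
jog_arm(targets=[[0.05, 0, 3, 0, 0, 0, 4], [0, 0, 2.5, 0, 0, 0, 4], [0, 0, 1.4, 0, 0, 0, 4], [0, 0, 0, 0, 0, 0, 3], [0, 0, 0, 0, 0, 0, 2], [0, 0, 0, 0, 0, 0, 1], [0, 0, 0, 0, 0, 0, 0.5], [0, 0, 0, 0, 0, 0, 0.5], [0, 0, 0, 0, 0, 0, 0.5]])

```text
time_s: 15.95
tcp_pos: [0.4641, -0.1142, 0.0721]
orientation: [0.998, -0.069, 0.001, -0.0]
wrist_force: [0.5, -0.4, 7.9]
gripper_width: 0.011
gripper_force: 30.0
```

Request:
jog_arm(targets=[[0.032, 0.741, 0, 0, 0, -5, 0.5], [0.032, 0.741, 0, 0, 0, -5, 0.5], [0.032, 0.741, 0, 0, 0, -5, 0.5], [0.032, 0.741, 0, 0, 0, -5, 0.5], [0.032, 0.741, 0, 0, 0, -5, 0.5], [0.032, 0.741, 0, 0, 0, -5, 0.5], [0.032, 0.741, 0, 0, 0, -5, 0.5], [0.032, 0.741, 0, 0, 0, -5, 0.5], [0.032, 0.741, 0, 0, 0, -5, 0.5], [0.032, 0.741, 0, 0, 0, -5, 0.5], [0.032, 0.741, 0, 0, 0, -5, 0.5], [0.032, 0.741, 0, 0, 0, -5, 0.5], [0.032, 0.741, 0, 0, 0, -5, 0.5], [0.032, 0.741, 0, 0, 0, -5, 0.5], [0, 0, 0, 0, 0, 0, 0.5]])

```text
time_s: 17.45
tcp_pos: [0.5089, -0.2014, 0.0721]
orientation: [0.856, 0.517, 0.001, 0.0]
wrist_force: [2.2, 0.9, 5.1]
gripper_width: 0.0116
gripper_force: 30.0
```

Request:
jog_arm(targets=[[0.02, 0.4, 0, 0, 0, -3, 0.5], [0.02, 0.4, 0, 0, 0, -3, 0.5], [0, 0.3, 0, 0, 0, -2, 0.5], [0, 0.2, 0, 0, 0, 0, 0.5], [0, 0.2, 0, 0, 0, 0, 0.5], [0, 0, 0, 0, 0, 0, 0.5]])

```text
time_s: 18.05
tcp_pos: [0.5206, -0.2066, 0.072]
orientation: [0.819, 0.574, -0.001, -0.001]
wrist_force: [-9.2, 2.7, 15.8]
gripper_width: 0.0112
gripper_force: 30.0
```

Request:
jog_arm(targets=[[0, 0.2, 0, 0, 0, 0, 0.5], [0, 0.1, 0, 0, 0, 0, 0.5], [0, 0, 0, 0, 0, 0, 0.5], [0, 0, 0, 0, 0, 0, 0.5]])

```text
time_s: 18.45
tcp_pos: [0.5208, -0.2067, 0.0717]
orientation: [0.819, 0.574, -0.002, -0.003]
wrist_force: [-24.9, 7.8, 30.5]
gripper_width: 0.0114
gripper_force: 30.0
```

Request:
jog_arm(targets=[[0, -0.4, 0, 0, 0, 0, 0.5], [0, 0, 0, 0, 0, 0, 2], [0, 0, 0, 0, 0, 0, 3], [0, 0, 0, 0, 0, 0, 4], [0, 0, -1, 0, 0, 0, 4], [0, 0, -4, 0, 0, 0, 4], [0, 0, -5, 0, 0, -6, 4], [0, 0, -3, 0, 0, -7, 4], [0, 0, 0, 0, 0, -7, 9], [0, 1, 0, 0, 0, 0, 9], [3, 1, 0, 0, 0, 0, 9], [3, 0, 0, 0, 0, 0, 9], [0, 0, 0, 0, 0, 0, 9], [0, 0, 0, 0, 0, 0, 9]])

```text
time_s: 19.85
tcp_pos: [0.5409, -0.1459, 0.201]
orientation: [0.707, 0.707, -0.0, -0.0]
wrist_force: [-0.5, -1.1, 0.1]
gripper_width: 0.0844
gripper_force: 0.0
```

```bash
python3 m.py w9; cp pics/w9.png pics/final.png; python3 - <<'E'
from h import *
c=cam('wrist'); print(np.array(c['T'])[:3,3]); f=c['frame'].astype(int)
m=((f[:,:,0]>90)&(f[:,:,0]>2.2*f[:,:,1])&(f[:,:,2]<.6*f[:,:,0])).astype(np.uint8)
n,_,st,ce=cv2.connectedComponentsWithStats(m)
for i in range(1,n):
    if st[i,4]>60: print(st[i],ce[i])
E
```

```text
19.85 [ 0.7071  0.7072 -0.0004 -0.0004] moment [-0.0151 -0.0005 -0.037 ] [-0.4618 -1.1227  0.0962]
0.522 plate -0.0026000000000000814 frame -0.0018000000000000863 gap 0.7999999999999952
0.535 plate -0.0026000000000000814 frame -0.0018000000000000863 gap 0.7999999999999952
0.55 plate -0.0026000000000000814 frame -0.0018000000000000863 gap 0.7999999999999952
0.565 plate -0.0026000000000000814 frame -0.0016000000000000875 gap 0.999999999999994
0.578 plate -0.0026000000000000814 frame -0.0016000000000000875 gap 0.999999999999994
[ 0.54093399 -0.0679145   0.38080798]
[ 499  231   30  106 2883] [513.58411377 282.9698231 ]
[285 290  18  30 394] [293.47461929 304.8248731 ]
```

View pics/final.png

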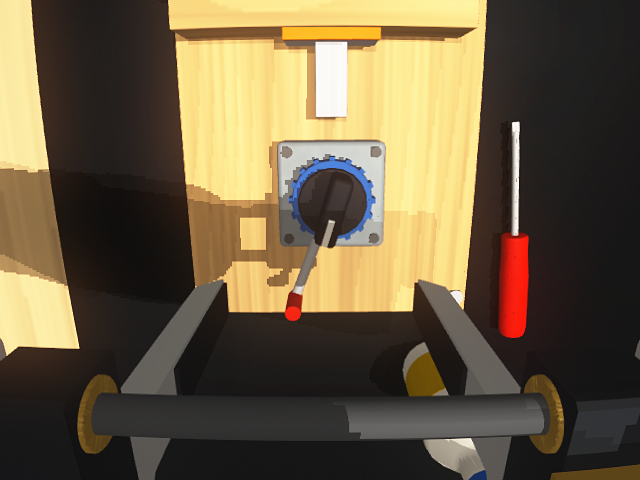

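The lever is back at its tight position, with the post at (293,313). The plate at row ~28 is against the frame: the 0.8 mm strip that still shows is what parallax gives at contact. Nothing else has moved.

```bash
python3 -c "
from station import ticket
print(ticket.finish_job())"
```

```text
the job is handed in; nothing more can be done
None
```

The job is handed in, though no verdict came back: the ring unscrewed clockwise, the stop plate now touches the frame with no measurable shift of the frame, the lever is hard back on its tight seat and released, and the bottle, can and screwdriver were left alone.

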